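Load two battery packs into the sprung dispenser tower

ROBOT

A 7-joint arm with a two-finger parallel gripper is mounted at the origin on the work surface. World frame = base frame: x ahead of the robot, y to its left, z up, the work surface at z = 0. Lengths are in m, angles in rad, forces in N, time in s.
With the tool pointing down it reaches from about 0.4 to 0.875 m from the base axis. Payload 4.4 kg.
Tool frame: the origin (TCP) lies at the very end of the fingers, on their centre line; the grasp point (between the pads) lies 19 mm behind it; z points along the fingers, y is the line along which they close (so a half turn about z gives the same grasp; the last joint's range is limited). The gripper opens to 85 mm and grips with 20 to 120 N. Pads are 22 mm wide; open, the fingers measure 114 mm over their backs; the gripper's body (76 mm by 85 mm) begins 54 mm behind the grasp point. The pads swing forward as they close: fully open they stand 13 mm farther back than shut.
Start: joints at [-1.331, 0.628, 0.038, 1.517, -0.027, 0.996, -0.02], TCP at [0.196, 0.62, 0.231] pointing down, gripper open.
Joint ranges: [-3.06, 3.06], [-0.37, 2.12], [-1.25, 1.32], [0.18, 2.47], [-1.1, 4.24], [0.23, 1.98], [-2.94, 2.94]. Speed limits (rad/s): [2.57, 2.57, 3.14, 3.14, 3.14, 3.14, 3.14].

INTERFACE

Orientations are given as a unit quaternion [x, y, z, w].
In Python, from station import r, eyes gives the robot as it stands. The module is installed in compiled form; this text tells all that it offers.
- The arm moves only by the shell command python3 -m pendant 'ROWS' [FORCE]. ROWS is JSON, a list of rows, each a list of 3 entries, a list of its own where there are three numbers: the shift along the tool's x, y, z in mm, then the turn about the tool's z in rad, then the gripper's target within -1 to 1 (fully open at 1, half-way at 0, shut at -1). In form: [[[dx, dy, dz], yaw, claw], ...]. A call has 1 to 8 rows; each row is the pose to reach, as a shift and turn from the pose commanded when the call began, along the tool's axes at that moment; what a row does not reach only later rows make up. A row lasts 1/10 s, in which the tool goes at most 50 mm and 8.59 degrees, less where a joint would pass 70% of its speed; a pose out of reach is approached as far as the arm can. A call with a gripper value outside its range is refused whole. The fingers move at their own pace and stop on an object; FORCE is the grip in N (left out, the last holds). Time passes only in rows, so rows that repeat a pose let the fingers close. It gives the time, the measured TCP pose, the force, the opening and the grip force at its end, in the units of the state.
- r.observe(): the state, without advancing time (a new reading comes with each control period).
- eyes.camera(name): name is "scene" or "top" or "wrist"; returns a dict with "frame" (384x512x3 uint8, red, green, blue), "intrinsics" (3x3 intrinsics, pixels), "k1" (the pictures are not rectified: a ray, as slopes to the right and down, at radius r is drawn at 1 + k1 r^2 times it, then the intrinsics apply), "cam_to_world" (4x4, takes a point from camera to world coordinates). Camera axes: x right, y up, looking along -z (the intrinsics and any distortion apply to the point x, -y, -z); pixel columns grow to the right and rows downward; lengths in m; the calibration is good to about 2 mm. A picture is of the moment at which its call begins. There is no depth.
- r.sign_off(): hands the job in; it is judged then, once.
The state is a dict: "t": time; "joints": joint angles; "dq": joint speeds; "joint_efforts": joint torques, N m; "tool_pos": TCP position; "orientation": TCP orientation; "force": force on the tool from outside, world axes, zero at the start; "moment": the same for the moment, N m; "gripper_width": finger opening in m; "finger_force": force on a finger pad.
Only numpy, scipy, OpenCV 4.12 (cv2) and the standard library are available. Lean on these libraries where they do the work, as an engineer would, in place of code of your own. Each camera call takes 0.05 s, during which the arm holds its last target. There are 200 camera calls.

TASK

Load both full-size battery packs, lying flat and the same way up as now, into the spring-loaded dispenser tower: set one in the top and push it down until the two side catches snap over it and it stays down by itself, let go, then do the same with the other on top of it. Push only as hard as the spring needs: more than about 30 N cracks the packs. Leave the small half-size pack and everything else on the bench where it is.

Things in the scene. Friction and masses are not known exactly. Their poses are not given: they have to be found in the camera images.
- tower: Dispenser tower fixed on the bench: grey base plate 165 x 100 x 10 mm and four aluminium corner angles, straight up to 124 mm, then flared outwards to 135 mm. They guide a pack, its length along the tower's x, with 2 mm play on each side. Origin: centre of the underside, on the column's axis; z up. Inside, a platform 92 x 50 mm is pushed up by a spring.
- tower_mouth (a point): Centre of the column 124 mm above the bench, where the flares begin; axes as the tower. Each angle covers only the last 14 mm of a pack's long sides: their middle 72 mm are open from top to base, so fingers that hold a pack across its width can go down there.
- tower_catch (a point): Point on the column's axis at the catches' NOMINAL level, 92 mm above the bench; axes as the tower. Platform and catches together are set by hand up to 11 mm higher or lower than this; that is not measured. A caught pack's top lies at the true level. A pack just set in rests on the catches' slopes, its underside 5 to 13 mm above the true level; one not caught comes back up when let go.
- tower_end (a point): Tip of the catch at the tower's +x end, nominal, 44 mm from the axis (another at -x). Steel, 22 mm wide, flat underside, sloping top (inner edge 5 mm, outer 17 mm above the underside), reaching 6 mm over a pack's end. Springs aside as a pack is pushed down, then snaps in over its top.
- tower_base (a point): Point on the axis on top of the base plate, 10 mm above the bench. Push needed: first pack up to about 14 N to spread the catches, then 3 to 14 N; second rising to 14 to 18 N, falling 1 to 3 N at the snap. The platform meets a stiff rubber stop 3 mm beyond the depth where the second pack is caught: the force then climbs steeply past 20 N. The first pack can go 29 mm past its catch.
- pack_a: Full-size battery pack: white plastic box 100 x 56 x 26 mm with a grey ribbed top, about 0.13 to 0.23 kg. Origin: centre of the underside; x along its length, z up. Both full-size packs are alike; either may go first and either way round.
- pack_b: The other full-size battery pack, same as pack_a.
- half_pack: Half-size battery pack, 64 x 56 x 18 mm, white plastic. Not to be loaded or moved. Origin: centre of the underside, x along its length. The two full-size packs and this one may be in any of three places.
- screwdriver: Screwdriver lying on the bench in front of the tower. Leave alone.
- spool: Wire spool 60 mm across, 44 mm high, standing. Origin: centre of the underside. Leave alone.
- tin: Steel tin 66 mm across, 75 mm high. Origin: centre of the underside. Leave alone.
- meter: Grey hand multimeter 140 x 70 x 40 mm lying flat. Origin: centre of the underside. Leave alone.
There are look-alikes about, which are no part of the job. Leave any yellow look-alike of the pack_a alone.

How it is judged:
On the way:
1. one pack is caught down in the tower by itself, untouched, the other not yet pressed in (((z of pack_a in the frame of tower below 0.081 m and horizontal distance between pack_a and tower below 0.01 m and angle between pack_a's own z axis and vertical below 0.1 rad and linear speed of pack_a below 0.02 m/s and contact force between each of the arm, the fingers and pack_a below 0.2 N and not (z of pack_b in the frame of tower below 0.09 m and horizontal distance between pack_b and tower below 0.03 m)) or (z of pack_b in the frame of tower below 0.081 m and horizontal distance between pack_b and tower below 0.01 m and angle between pack_b's own z axis and vertical below 0.1 rad and linear speed of pack_b below 0.02 m/s and contact force between each of the arm, the fingers and pack_b below 0.2 N and not (z of pack_a in the frame of tower below 0.09 m and horizontal distance between pack_a and tower below 0.03 m)))), for 0.2 s.
At the end, for the whole second after the job is handed in: Both full-size packs are in the tower, one on the other, flat (tilt under 0.1 rad), right way up, within 10 mm of its axis, at rest and held down by the catches: each underside less than 81 mm above the bench (a pack not caught stands higher) (z of each of pack_a, pack_b in the frame of tower below 0.081 m and horizontal distance between each of pack_a, pack_b and tower below 0.01 m and angle between each of pack_a, pack_b's own z axis and vertical below 0.1 rad and linear speed of each of pack_a, pack_b below 0.02 m/s); the robot touches nothing.
It fails at once if one pack is pressed on the other with more than 36 N (contact force between pack_a and pack_b above 36 N).
It fails at once if a bystander is moved more than 25 mm (distance of any of half_pack, screwdriver, spool, tin, meter from where it was at the start of the episode above 0.025 m).
It also fails if it takes over 72 s, if anything falls off the work surface, if the arm or the gripper's body presses on something with over 40 N, if the wrist force passes 120 N, or if a joint passes its speed limit or range.

## Working session

There is one attempt and no reset: what is moved stays moved. The work goes in short steps, Python scripts to look and compute and a shell command to move; the robot and the scene stay as the last step left them, time stands still between calls to the robot, and variables do not carry over. Pictures are saved under pics/ and viewed, at most 10 in all, crops included, and the job is handed in when it is done.

```bash
mkdir -p pics; cat > h.py <<'E'
import numpy as np, cv2
from station import r, eyes
def snap(n,f):
    c=eyes.camera(n); cv2.imwrite('pics/'+f+'.png',c['frame'][:,:,::-1]); np.save('pics/'+f+'.npy',np.array([c['intrinsics'],c['k1'],c['cam_to_world']],dtype=object),allow_pickle=True); return c
def load(f): return np.load('pics/'+f+'.npy',allow_pickle=True)
def ray(f,u,v):
    K,k,T=load(f); d=np.linalg.solve(K,[u,v,1.])[:2]; s=d.copy()
    for _ in range(20): s=d/(1+k*(s@s))
    return T[:3,3],T[:3,:3]@np.array([s[0],-s[1],-1])
def at(f,u,v,z):
    o,d=ray(f,u,v); return o+d*(z-o[2])/d[2]
def proj(f,p):
    K,k,T=load(f); q=T[:3,:3].T@(np.array(p)-T[:3,3]); s=np.array([q[0],-q[1]])/-q[2]; s=s*(1+k*(s@s)); return (K@[s[0],s[1],1])[:2]
def st():
    s=r.observe(); 
    for k in ('t','joints','tool_pos','orientation','force','gripper_width','finger_force'): print(k,np.round(s[k],4))
E
python3 - <<'E'
from h import *
st()
a=snap('top','top0')['frame'];b=snap('scene','sc0')['frame']
cv2.imwrite('pics/top0b.png',cv2.resize(a[:,:,::-1],(800,600),interpolation=3))
cv2.imwrite('pics/sc0b.png',cv2.resize(b[:,:,::-1],(800,600),interpolation=3))
for f in('top0','sc0'): print(load(f))
E
```

```text
t 0.0
joints [-1.3308  0.6293  0.0384  1.5184 -0.027   0.9963 -0.02  ]
tool_pos [0.1955 0.6193 0.2304]
orientation [ 1.523e-01  9.883e-01 -9.000e-04 -1.000e-04]
force [-0.3262 -0.2266  0.3809]
gripper_width 0.0854
finger_force 0.0
[array([[383.73190122,   0.        , 258.61076119],
        [  0.        , 383.73190122, 195.6133189 ],
        [  0.        ,   0.        ,   1.        ]]) -0.08672205944672737
 array([[ 0.00245718,  0.9980107 , -0.06299689,  0.45939892],
        [-0.99995898,  0.00190302, -0.00885507, -0.02647708],
        [-0.00871758,  0.06301606,  0.99797444,  1.29060332],
        [ 0.        ,  0.        ,  0.        ,  1.        ]])]
[array([[385.78788758,   0.        , 258.07499184],
        [  0.        , 385.78788758, 186.29688169],
        [  0.        ,   0.        ,   1.        ]]) 0.012351557073698477
 array([[-0.30881716, -0.56362527,  0.76613218,  1.30675149],
        [ 0.95089517, -0.2005272 ,  0.23576943,  0.24462108],
        [ 0.02074473,  0.80132104,  0.59787478,  0.73405012],
        [ 0.        ,  0.        ,  0.        ,  1.        ]])]
```

View pics/top0b.png

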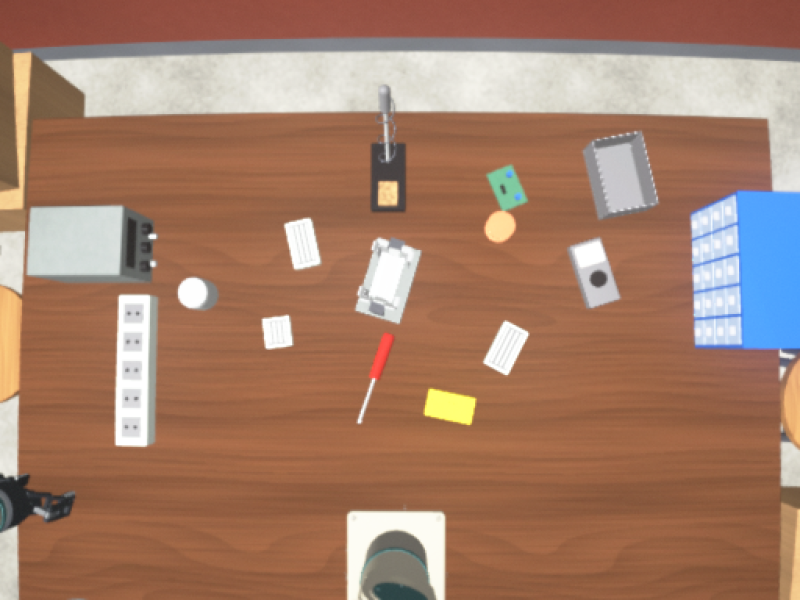

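View pics/sc0b.png

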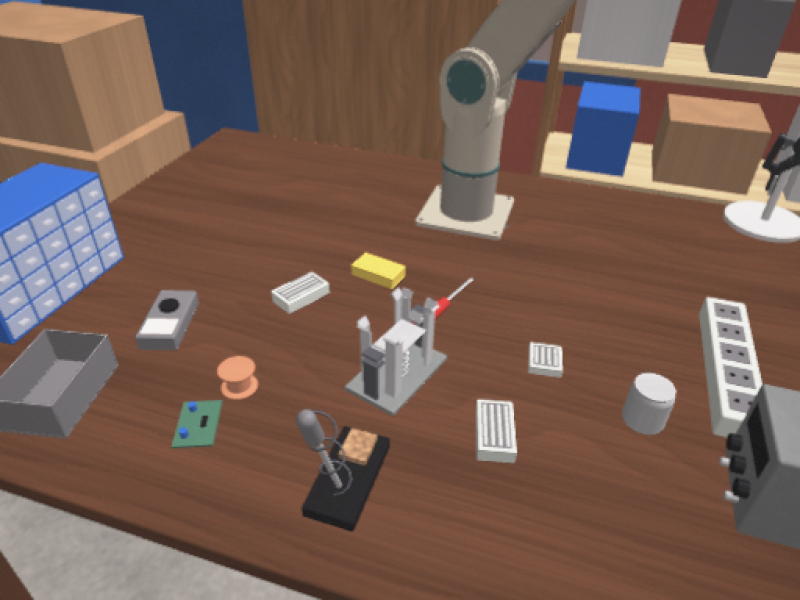

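Top view (800-scale) candidates are:
- full-size white pack at (302,244)
- full-size white pack at (507,348)
- smaller white pack at (277,332), which is the half pack
- yellow look-alike at (450,407)

The tower is at (388,280), with the spool at (500,226), tin at (197,293) and meter at (595,272). I'll measure the blobs and check a close crop.

```bash
python3 - <<'E'
from h import *
a=cv2.imread('pics/top0.png'); hsv=cv2.cvtColor(a,cv2.COLOR_BGR2HSV)
s=512/800
def crop(u,v,w,f):
    u,v=int(u*s),int(v*s); return cv2.resize(a[v-w:v+w,u-w:u+w],(400,300) if 0 else (f,f),interpolation=cv2.INTER_CUBIC)
m=((hsv[...,1]<60)&(hsv[...,2]>120)).astype(np.uint8)
n,lab,stt,c=cv2.connectedComponentsWithStats(m)
for name,u,v,z in(('p1',302,244,.026),('p2',507,348,.026),('half',277,332,.018),('tower',388,280,.01)):
    best=min(range(1,n),key=lambda i:np.hypot(*(c[i]-[u*s,v*s]))+(stt[i,4]<60)*1e3)
    ys,xs=np.where(lab==best)
    ring=cv2.findContours((lab==best).astype(np.uint8),0,1)[0][0][:,0]
    P=np.array([at('top0',x,y,z)[:2] for x,y in ring],dtype=np.float32)
    R=cv2.minAreaRect(P*1000); print(name,np.round(R[0],1),np.round(R[1],1),round(R[2],1),len(ys))
t=np.hstack([crop(302,244,26,300),crop(507,348,26,300)]); 
cv2.imwrite('pics/cr0.png',np.hstack([np.vstack([crop(302,244,30,300),crop(507,348,30,300)]),crop(388,280,36,500)[:600] if 0 else cv2.copyMakeBorder(crop(388,280,36,500),0,100,0,0,0)]))
print(np.array([388-36/s,280-36/s])*s)
E
```

```text
p1 [672.9 203.2] [105.6  60.5] 13.2 562
p2 [ 452.1 -228.9] [ 59.  103.4] 63.1 572
half [484.1 256. ] [67.9 60.8] 8.1 366
tower [600.1  20.8] [105.6 175.1] 73.2 1532
[212.32 143.2 ]
```

View pics/cr0.png

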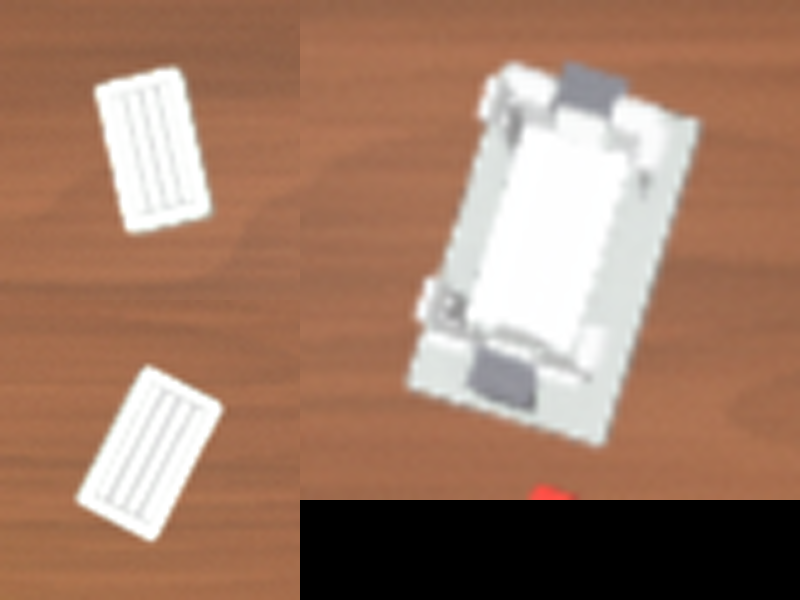

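The crop shows two ribbed, white full-size packs: p1 at (153,150) and p2 at (150,453). The tower is at about (550,240), with plate corners visible at (700,118), (605,443) and (408,387). Next I'll get the tower pose from those corners and work out the move above p1.

```bash
cat >> h.py <<'E'
def plan(x,y,z,ang):
    """target TCP, ang = world angle of tool x in deg -> row shift (tool axes, mm) and yaw"""
    from scipy.spatial.transform import Rotation as Ro
    s=r.observe(); R=Ro.from_quat(s['orientation']).as_matrix(); d=R.T@(np.array([x,y,z])-s['tool_pos'])*1000
    cur=np.degrees(np.arctan2(R[1,0],R[0,0])); dy=(cur-ang+180)%360-180
    print('shift',np.round(d,1),'yaw',round(np.radians(dy),3),'cur ang',round(cur,2),'tilt',np.round(R[:,2],4))
E
python3 - <<'E'
from h import *
C=[]
for u,v in((700,118),(605,443),(408,387)):
    p=at('top0',(u-300)/6.944+212-.5,v/6.944+143-.5,.01); C.append(p[:2]*1000); print(np.round(p*1000,1))
C=np.array(C); a=C[0]-C[1]; b=C[2]-C[1]
print('size',np.linalg.norm(a),np.linalg.norm(b),'ang',np.degrees(np.arctan2(a[1],a[0])),np.degrees(np.arctan2(b[1],b[0]))-90,'ctr',(C[0]+C[2])/2)
plan(.58,.15,.30,193.2)
E
```

```text
[662.1 -50.1  10. ]
[504.5  -4.6  10. ]
[531.3  90.5  10. ]
size 164.10369767555432 98.74780259274878 ang -16.125042514704766 -15.732424066404704 ctr [596.69095941  20.1773643 ]
shift [-508.  -331.9  -69. ] yaw -0.536 cur ang 162.48 tilt [-5.0e-04 -1.6e-03 -1.0e+00]
```

```bash
python3 -m pendant '[[[-250,-165,-69],-0.27,1],[[-250,-165,-69],-0.27,1],[[-250,-165,-69],-0.27,1],[[-250,-165,-69],-0.27,1],[[-508,-332,-69],-0.536,1],[[-508,-332,-69],-0.536,1],[[-508,-332,-69],-0.536,1],[[-508,-332,-69],-0.536,1]]' 30
python3 - <<'E'
from h import *
plan(.58,.15,.30,193.2)
E
```

```text
t: 0.9
tool_pos: [0.4462, 0.3124, 0.2878]
orientation: [-0.115, 0.993, -0.0, -0.0]
force: [1.1, 0.3, 0.9]
gripper_width: 0.0858
finger_force: 0.0
shift [ -93.2 -188.6  -12.2] yaw -0.0 cur ang -166.81 tilt [-4.e-04 -1.e-04 -1.e+00]
```

```bash
python3 -m pendant '[[[-93,-188,-12],0,1],[[-93,-188,-12],0,1],[[-93,-188,-12],0,1],[[-93,-188,-12],0,1],[[-93,-188,-12],0,1],[[-93,-188,-12],0,1],[[-93,-188,-12],0,1],[[-93,-188,-12],0,1]]'
python3 - <<'E'
from h import *
plan(.58,.15,.30,193.2); st()
a=snap('wrist','w0')['frame'];print(load('w0')[2])
cv2.imwrite('pics/w0b.png',cv2.resize(a[:,:,::-1],(800,600),interpolation=3))
E
```

```text
t: 1.7
tool_pos: [0.5774, 0.1548, 0.2997]
orientation: [-0.117, 0.993, 0.001, -0.001]
force: [-0.8, 0.4, -0.4]
gripper_width: 0.0855
finger_force: 0.0
shift [-1.4 -5.3 -0.3] yaw 0.003 cur ang -166.61 tilt [-0.0012  0.0011 -1.    ]
t 1.7
joints [-0.2876  0.4857 -0.0321  1.5783  0.0154  1.0787  1.4812]
tool_pos [0.5774 0.1548 0.2997]
orientation [-1.165e-01  9.932e-01  6.000e-04 -6.000e-04]
force [-0.7787  0.4065 -0.3529]
gripper_width 0.0855
finger_force 0.0
[[-2.31071604e-01 -9.25724620e-01 -2.99399134e-01  5.00554084e-01]
 [ 9.72936663e-01 -2.19730491e-01 -7.15035795e-02  1.36546495e-01]
 [ 4.05505145e-04 -3.07818841e-01  9.51444899e-01  4.41938999e-01]
 [ 0.00000000e+00  0.00000000e+00  0.00000000e+00  1.00000000e+00]]
```

View pics/w0b.png

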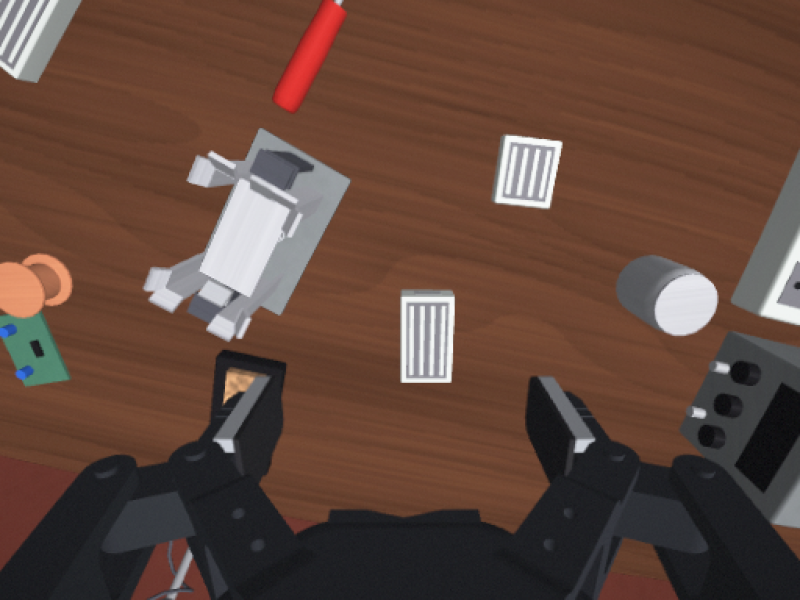

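The wrist view shows p1's top face at (401–454, 292–382), the half pack at (528,172), the spool at lower left and the tower at left. The visible plate corners are (263,128), (350,180) and (280,314).

```bash
python3 - <<'E'
from h import *
q=lambda u,v,z:at('w0',(u+.5)/1.5625-.5,(v+.5)/1.5625-.5,z)[:2]*1000
C=np.array([q(263,128,.01),q(350,180,.01),q(280,314,.01)]);a=C[2]-C[1];b=C[0]-C[1]
print(C.round(1),'size',np.linalg.norm(a),np.linalg.norm(b),'ang',np.degrees(np.arctan2(a[1],a[0])),np.degrees(np.arctan2(b[1],b[0]))-90,'ctr',(C[0]+C[2])/2)
b=1
P=np.array([q(401,299,.026),q(454,299,.026),q(452.5,382,.026),q(401,382,.026)]);print(P.round(1),P.mean(0),[np.linalg.norm(P[i]-P[i-1]).round(1) for i in range(4)])
g=cv2.imread('pics/w0.png'); h=cv2.cvtColor(g,cv2.COLOR_BGR2HSV); m=((h[...,1]<50)&(h[...,2]>120)).astype(np.uint8)
n,l,s,c=cv2.connectedComponentsWithStats(m); i=l[int(310/1.5625),int(404/1.5625)]
ct=cv2.findContours((l==i).astype(np.uint8),0,1)[0][0][:,0]
R=cv2.minAreaRect(np.float32([at('w0',x,y,.026)[:2]*1000 for x,y in ct]));print(R)
for z in (.124,):
  for sx in(1,-1):
    for sy in(1,-1):
      t=np.radians(-16);p=np.array([.597+np.cos(t)*.05*sx-np.sin(t)*.028*sy,.0202+np.sin(t)*.05*sx+np.cos(t)*.028*sy,z]);print(proj('w0',p)*1.5625)
E
```

```text
[[501.9  -1.1]
 [530.5  89.4]
 [685.5  42.7]] size 161.85203951786008 94.94478817820257 ang -16.773894647953814 -197.50757179527182 ctr [593.70365756  20.81215073]
[[633.5 165.2]
 [620.9 218.2]
 [713.8 242.2]
 [726.8 187.2]] [673.73161187 203.20391445] [np.float64(95.9), np.float64(54.5), np.float64(96.0), np.float64(56.6)]
((668.5628662109375, 201.46893310546875), (105.70503234863281, 56.03934860229492), 13.205809593200684)
[235.10748068 322.75725855]
[170.1897614  290.19362192]
[286.55272773 212.97848073]
[216.93822349 175.28512604]
```

```bash
python3 - <<'E'
from h import *
plan(.6725,.203,.006,193.2)
E
```

```text
shift [-103.8   24.7  293.8] yaw 0.003 cur ang -166.61 tilt [-9.e-04  9.e-04 -1.e+00]
```

```bash
python3 -m pendant '[[[-104,25,100],0,1],[[-104,25,150],0,1],[[-104,25,200],0,1],[[-104,25,240],0,1],[[-104,25,250],0,1],[[-104,25,250],0,1],[[-104,25,250],0,1],[[-104,25,250],0,1]]'
python3 - <<'E'
from h import *
plan(.6725,.203,.005,193.2)
E
```

```text
t: 2.55
tool_pos: [0.6738, 0.2018, 0.0503]
orientation: [-0.116, 0.993, 0.0, -0.0]
force: [0.0, 0.6, 0.7]
gripper_width: 0.0854
finger_force: 0.0
shift [ 1.   1.4 45.3] yaw 0.001 cur ang -166.72 tilt [-4.e-04  4.e-04 -1.e+00]
```

```bash
python3 -m pendant '[[[1,1,20],0,1],[[1,1,40],0,1],[[1,1,45],0,1],[[1,1,45],0,-0.5],[[1,1,45],0,-0.5],[[1,1,45],0,-0.5],[[1,1,45],0,-0.5],[[1,1,45],0,-0.5]]' 35
python3 -m pendant '[[[0,0,0],0,-0.5],[[0,0,0],0,-0.5],[[0,0,0],0,-0.5],[[0,0,-10],0,-0.5],[[0,0,-30],0,-0.5],[[0,0,-50],0,-0.5],[[0,0,-60],0,-0.5],[[0,0,-60],0,-0.5]]'
```

```text
t: 3.35
tool_pos: [0.6746, 0.2019, 0.0073]
orientation: [-0.115, 0.993, 0.0, 0.002]
force: [-1.0, -0.4, 6.4]
gripper_width: 0.0551
finger_force: 39.0
t: 4.15
tool_pos: [0.6744, 0.2016, 0.067]
orientation: [-0.115, 0.993, 0.0, 0.002]
force: [-0.2, 0.8, -1.4]
gripper_width: 0.0551
finger_force: 38.1
```

```bash
python3 - <<'E'
from h import *
plan(.702,-.012,.27,163.5)
E
```

```text
shift [  21.1 -214.2 -203.1] yaw 0.518 cur ang -166.82 tilt [ 0.0034  0.0011 -1.    ]
```

```bash
python3 -m pendant '[[[0,0,-50],0,-0.5],[[0,-20,-100],0.1,-0.5],[[6,-50,-150],0.2,-0.5],[[12,-80,-180],0.3,-0.5],[[21,-120,-203],0.4,-0.5],[[21,-160,-203],0.518,-0.5],[[21,-200,-203],0.518,-0.5],[[21,-214,-203],0.518,-0.5]]'
python3 -m pendant '[[[0,0,0],0,-0.5],[[0,0,0],0,-0.5],[[0,0,0],0,-0.5]]'
python3 - <<'E'
from h import *
plan(.702,-.012,.27,163.5); 
a=snap('wrist','w1')['frame']
cv2.imwrite('pics/w1b.png',cv2.resize(a[:,:,::-1],(800,600),interpolation=3))
for z,hx,hy in ((.01,.0825,.05),(.124,.052,.030),(.135,.052,.030)):
  for sx in(1,-1):
    for sy in(1,-1):
      t=np.radians(-16.4);p=np.array([.596+np.cos(t)*hx*sx-np.sin(t)*hy*sy,.0204+np.sin(t)*hx*sx+np.cos(t)*hy*sy,z]);print(z,sx,sy,(proj('w1',p)*1.5625).round(1))
E
```

```text
t: 4.95
tool_pos: [0.7011, -0.0191, 0.267]
orientation: [0.147, 0.989, -0.003, -0.0]
force: [0.0, -0.9, -3.3]
gripper_width: 0.0549
finger_force: 38.9
t: 5.25
tool_pos: [0.7011, -0.0085, 0.2672]
orientation: [0.142, 0.99, 0.001, -0.001]
force: [0.7, 1.2, -2.8]
gripper_width: 0.0549
finger_force: 38.9
shift [-1.9 -3.1 -2.8] yaw 0.004 cur ang 163.71 tilt [-0.0013  0.0023 -1.    ]
0.01 1 1 [454.9 219.4]
0.01 1 -1 [347.6 219.3]
0.01 -1 1 [461.7  20. ]
0.01 -1 -1 [340.9  19.8]
0.124 1 1 [446.4 195.5]
0.124 1 -1 [354.8 195.4]
0.124 -1 1 [451.3  16.8]
0.124 -1 -1 [349.7  16.7]
0.135 1 1 [448.1 196.9]
0.135 1 -1 [352.9 196.8]
0.135 -1 1 [453.4  10.6]
0.135 -1 -1 [347.4  10.5]
```

View pics/w1b.png

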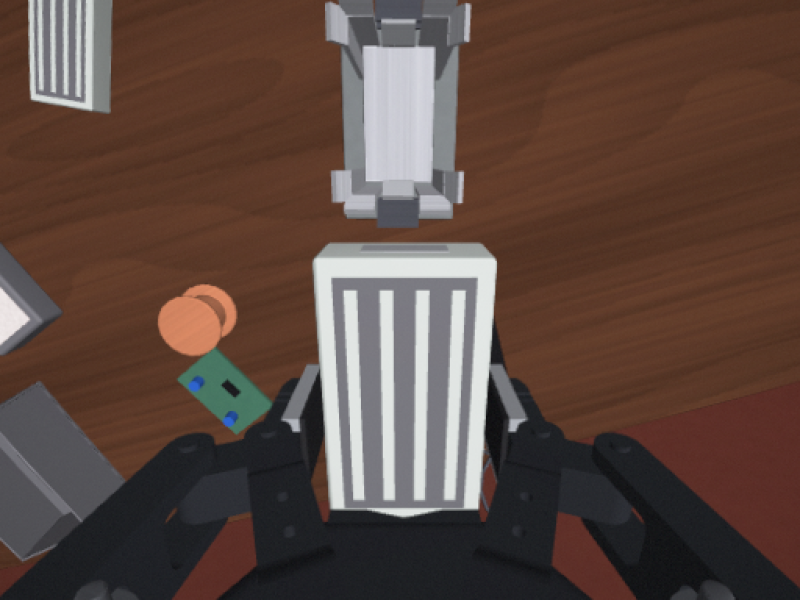

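The wrist view shows the held pack with its top face at about (314–496, 258) to (330–481, 510). The tower is above it, with plate corners near (344,219) and (452,217) and flare outer edges at 327/470 and 332/463. I'll zoom in for a relative fit.

```bash
python3 - <<'E'
from h import *
q=lambda u,v,z:at('w1',(u+.5)/1.5625-.5,(v+.5)/1.5625-.5,z)[:2]*1000
for z in(.282,.286,.29):
  P=np.array([q(314,259,z),q(496,258,z),q(481,509,z),q(330,511,z)]);print(z,P.mean(0).round(1),[np.linalg.norm(P[i]-P[i-1]).round(1) for i in range(4)],'axis',np.degrees(np.arctan2(*((P[0]+P[1]-P[2]-P[3])[::-1]))).round(2))
print(r.observe()['tool_pos'])
a=cv2.imread('pics/w1.png')[0:150,200:312]; cv2.imwrite('pics/w1c.png',cv2.resize(a,(448,600),interpolation=cv2.INTER_CUBIC))
E
```

```text
0.282 [699.6  -7.7] [np.float64(97.8), np.float64(55.7), np.float64(97.2), np.float64(57.5)] axis 163.83
0.286 [697.3  -7. ] [np.float64(94.7), np.float64(54.0), np.float64(94.2), np.float64(55.7)] axis 163.83
0.29 [695.   -6.4] [np.float64(91.7), np.float64(52.2), np.float64(91.1), np.float64(53.9)] axis 163.83
[ 0.70112673 -0.00875289  0.26739951]
```

View pics/w1c.png

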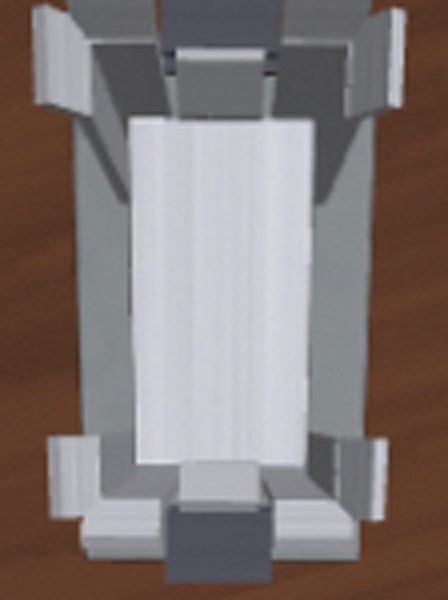

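```bash
python3 - <<'E'
from h import *
from scipy.optimize import least_squares
c=lambda x,y:np.array([x/4+200-.375,y/4-.375])
def model(p,pts):
    t=np.radians(p[2]); R=np.array([[np.cos(t),-np.sin(t)],[np.sin(t),np.cos(t)]])
    return [proj('w1',[*(p[:2]+R@np.array(q[:2])),q[2]]) for q in pts]
pl=[c(131,119),c(313,119),c(307,464),c(137,464)]
# image left = tower -y, top = tower -x
L=[(-.046,-.025),(-.046,.025),(.046,.025),(.046,-.025)]
f=lambda p:(np.array(model(p,[(*l,p[3]) for l in L]))-pl).ravel()
s=least_squares(f,[.596,.02,-16.4,.09],x_scale=[.01,.01,1,.01]);print('platform',s.x.round(4),s.fun.round(2))
# plate: lateral edges + front corners
obs=[(c(84,557),(.0825,-.05,.0)),(c(359,557),(.0825,.05,.0)),(c(84,546),(.0825,-.05,.01)),(c(359,546),(.0825,.05,.01))]
f=lambda p:(np.array(model(p,[o[1] for o in obs]))-[o[0] for o in obs]).ravel()
s=least_squares(f,[.596,.02,-16.4],x_scale=[.01,.01,1]);print('plate',s.x.round(4),s.fun.round(2))
q=lambda u,v,z:at('w1',(u+.5)/1.5625-.5,(v+.5)/1.5625-.5,z)[:2]*1000
t=np.radians(163.83)
for z in(.280,.283,.286): print(z,((q(314,259,z)+q(496,258,z))/2-50*np.array([np.cos(t),np.sin(t)])).round(1))
for i in range(4):
  pass
for nm,pr in(('flares upper 32/405 lower 48/387',0),):
  m=np.array(model([.596,.0204,-16.4],[(-.052,-.03,.135),(-.052,.03,.135),(.052,-.03,.135),(.052,.03,.135)])); print((m+.375-[200,0])*4)
E
```

```text
platform [  0.5943   0.0192 -16.456    0.0763] [-0.14 -0.05  0.09  0.06 -0.1   0.04  0.16 -0.05]
plate [  0.5918   0.0187 -16.3405] [ 0.8  -1.82 -0.73 -1.82 -0.08  1.76  0.01  1.76]
0.28 [701.3  -8.2]
0.283 [700.6  -8. ]
0.286 [700.   -7.8]
[[ 90.88989948  28.33174121]
 [362.19100438  28.7576444 ]
 [105.04052924 505.32995679]
 [348.5180273  505.62311572]]
```

```bash
python3 - <<'E'
from h import *
plan(.5946,.0185,.165,163.42)
E
```

```text
shift [109.7  -3.9 102.6] yaw 0.005 cur ang 163.71 tilt [-0.001   0.0019 -1.    ]
```

```bash
python3 -m pendant '[[[40,-4,0],0.005,-0.5],[[80,-4,30],0.005,-0.5],[[110,-4,60],0.005,-0.5],[[110,-4,85],0.005,-0.5],[[110,-4,102],0.005,-0.5],[[110,-4,102],0.005,-0.5],[[110,-4,102],0.005,-0.5],[[110,-4,102],0.005,-0.5]]'
python3 - <<'E'
from h import *
plan(.5946,.0185,.140,163.42)
E
```

```text
t: 6.1
tool_pos: [0.5959, 0.0161, 0.1671]
orientation: [0.145, 0.989, 0.0, 0.001]
force: [-0.7, -1.1, -1.9]
gripper_width: 0.0552
finger_force: 38.9
shift [ 2.   1.9 27.1] yaw -0.003 cur ang 163.27 tilt [ 2.4e-03  3.0e-04 -1.0e+00]
```

```bash
python3 -m pendant '[[[2,2,0],0,-0.5],[[2,2,0],0,-0.5],[[2,2,5],0,-0.5],[[2,2,10],0,-0.5],[[2,2,10],0,-0.5],[[2,2,10],0,-0.5]]'
python3 - <<'E'
from h import *
plan(.5946,.0185,.140,163.42)
E
```

```text
t: 6.7
tool_pos: [0.5933, 0.0179, 0.1555]
orientation: [0.146, 0.989, -0.0, -0.0]
force: [0.3, -0.6, -1.2]
gripper_width: 0.0555
finger_force: 38.9
shift [-1.1  0.9 15.5] yaw -0.004 cur ang 163.22 tilt [-8.e-04 -1.e-04 -1.e+00]
```

Lateral alignment is within 1 mm. I'll descend into the flares in small steps and watch the force.

```bash
python3 -m pendant '[[[-0.5,0.5,3],-0.003,-0.5],[[-0.5,0.5,6],-0.003,-0.5],[[-0.5,0.5,9],-0.003,-0.5],[[-0.5,0.5,12],-0.003,-0.5],[[-0.5,0.5,12],-0.003,-0.5]]'
python3 -m pendant '[[[0,0,3],0,-0.5],[[0,0,6],0,-0.5],[[0,0,8],0,-0.5],[[0,0,8],0,-0.5]]'
```

```text
t: 7.2
tool_pos: [0.5937, 0.0183, 0.1433]
orientation: [0.144, 0.99, -0.0, -0.001]
force: [-0.3, 1.1, -2.0]
gripper_width: 0.0552
finger_force: 38.9
t: 7.6
tool_pos: [0.5938, 0.0184, 0.1355]
orientation: [0.144, 0.99, -0.0, -0.0]
force: [0.5, 0.6, -1.4]
gripper_width: 0.0553
finger_force: 38.9
```

```bash
python3 -m pendant '[[[0,0,2],0,-0.5],[[0,0,4],0,-0.5],[[0,0,6],0,-0.5],[[0,0,6],0,-0.5]]'
python3 -m pendant '[[[0,0,2],0,-0.5],[[0,0,4],0,-0.5],[[0,0,6],0,-0.5],[[0,0,6],0,-0.5]]'
python3 -m pendant '[[[0,0,2],0,-0.5],[[0,0,4],0,-0.5],[[0,0,5],0,-0.5],[[0,0,5],0,-0.5]]'
```

```text
t: 8.0
tool_pos: [0.5942, 0.0183, 0.1296]
orientation: [0.144, 0.99, -0.0, 0.0]
force: [-0.3, 0.1, -1.6]
gripper_width: 0.0551
finger_force: 38.9
t: 8.4
tool_pos: [0.5942, 0.0183, 0.1236]
orientation: [0.144, 0.99, -0.0, 0.0]
force: [0.2, 0.1, -1.7]
gripper_width: 0.0553
finger_force: 38.9
t: 8.8
tool_pos: [0.5942, 0.0183, 0.1187]
orientation: [0.144, 0.99, -0.0, 0.0]
force: [1.0, -0.2, -1.9]
gripper_width: 0.0554
finger_force: 38.9
```

```bash
python3 -m pendant '[[[0,0,2],0,-0.5],[[0,0,4],0,-0.5],[[0,0,5],0,-0.5],[[0,0,5],0,-0.5]]'
python3 -m pendant '[[[0,0,2],0,-0.5],[[0,0,4],0,-0.5],[[0,0,5],0,-0.5],[[0,0,5],0,-0.5]]'
```

```text
t: 9.2
tool_pos: [0.5942, 0.0183, 0.1137]
orientation: [0.144, 0.99, -0.0, -0.0]
force: [0.9, 0.2, -2.7]
gripper_width: 0.0548
finger_force: 38.9
t: 9.6
tool_pos: [0.5942, 0.0184, 0.1087]
orientation: [0.144, 0.99, -0.0, -0.0]
force: [1.5, 0.5, -1.9]
gripper_width: 0.0552
finger_force: 38.9
```

```bash
python3 -m pendant '[[[0,0,2],0,-0.5],[[0,0,3],0,-0.5],[[0,0,3],0,-0.5]]'
python3 -m pendant '[[[0,0,2],0,-0.5],[[0,0,3],0,-0.5],[[0,0,3],0,-0.5]]'
python3 -m pendant '[[[0,0,2],0,-0.5],[[0,0,3],0,-0.5],[[0,0,3],0,-0.5]]'
```

```text
t: 9.9
tool_pos: [0.5949, 0.0182, 0.1063]
orientation: [0.144, 0.99, 0.0, 0.001]
force: [2.0, -0.4, 0.6]
gripper_width: 0.0551
finger_force: 39.4
t: 10.2
tool_pos: [0.5945, 0.0184, 0.1036]
orientation: [0.144, 0.99, 0.0, 0.0]
force: [1.2, -0.3, 6.9]
gripper_width: 0.0552
finger_force: 40.0
t: 10.5
tool_pos: [0.5951, 0.0184, 0.1011]
orientation: [0.144, 0.99, 0.0, 0.001]
force: [0.7, -0.5, 10.0]
gripper_width: 0.0555
finger_force: 40.3
```

```bash
python3 -m pendant '[[[0,0,1],0,-0.5],[[0,0,2],0,-0.5],[[0,0,3],0,-0.5],[[0,0,3],0,-0.5]]'
python3 -m pendant '[[[0,0,1],0,-0.5],[[0,0,2],0,-0.5],[[0,0,3],0,-0.5],[[0,0,3],0,-0.5]]'
python3 -m pendant '[[[0,0,1],0,-0.5],[[0,0,2],0,-0.5],[[0,0,3],0,-0.5],[[0,0,3],0,-0.5]]'
```

```text
t: 10.9
tool_pos: [0.5956, 0.0185, 0.0987]
orientation: [0.144, 0.99, 0.0, 0.002]
force: [0.1, -0.5, 12.6]
gripper_width: 0.0552
finger_force: 40.6
t: 11.3
tool_pos: [0.5957, 0.0185, 0.0952]
orientation: [0.145, 0.989, 0.0, 0.002]
force: [2.4, 0.3, 9.2]
gripper_width: 0.0549
finger_force: 40.4
t: 11.7
tool_pos: [0.5965, 0.0183, 0.0928]
orientation: [0.145, 0.989, 0.0, 0.003]
force: [2.0, -1.0, 12.0]
gripper_width: 0.0557
finger_force: 41.1
```

```bash
python3 -m pendant '[[[0,0,1],0,-0.5],[[0,0,2],0,-0.5],[[0,0,4],0,-0.5],[[0,0,4],0,-0.5]]'
python3 -m pendant '[[[0,0,1],0,-0.5],[[0,0,2],0,-0.5],[[0,0,4],0,-0.5],[[0,0,4],0,-0.5]]'
python3 -m pendant '[[[0,0,1],0,-0.5],[[0,0,2],0,-0.5],[[0,0,4],0,-0.5],[[0,0,4],0,-0.5]]'
```

```text
t: 12.1
tool_pos: [0.5963, 0.0183, 0.0879]
orientation: [0.144, 0.99, 0.0, 0.002]
force: [2.3, -0.4, 4.6]
gripper_width: 0.055
finger_force: 40.5
t: 12.5
tool_pos: [0.5962, 0.0183, 0.0839]
orientation: [0.144, 0.99, 0.0, 0.002]
force: [2.4, -0.8, 5.0]
gripper_width: 0.0553
finger_force: 40.5
t: 12.9
tool_pos: [0.5962, 0.0183, 0.08]
orientation: [0.144, 0.99, 0.0, 0.002]
force: [1.0, 0.2, 6.2]
gripper_width: 0.0552
finger_force: 40.6
```

```bash
python3 -m pendant '[[[0,0,1],0,-0.5],[[0,0,2],0,-0.5],[[0,0,3],0,-0.5],[[0,0,3],0,-0.5]]'
python3 -m pendant '[[[0,0,1],0,-0.5],[[0,0,2],0,-0.5],[[0,0,3],0,-0.5],[[0,0,3],0,-0.5]]'
python3 -m pendant '[[[0,0,1],0,-0.5],[[0,0,2],0,-0.5],[[0,0,3],0,-0.5],[[0,0,3],0,-0.5]]'
```

```text
t: 13.3
tool_pos: [0.5962, 0.0183, 0.0772]
orientation: [0.144, 0.99, 0.0, 0.002]
force: [1.7, 0.2, 7.6]
gripper_width: 0.0553
finger_force: 40.8
t: 13.7
tool_pos: [0.5962, 0.0184, 0.0743]
orientation: [0.144, 0.99, 0.0, 0.002]
force: [0.3, 0.8, 8.5]
gripper_width: 0.0554
finger_force: 40.9
t: 14.1
tool_pos: [0.596, 0.0184, 0.0713]
orientation: [0.144, 0.99, 0.0, 0.002]
force: [1.3, -0.6, 8.5]
gripper_width: 0.0549
finger_force: 40.9
```

```bash
python3 -m pendant '[[[0,0,1],0,-0.5],[[0,0,2],0,-0.5],[[0,0,3],0,-0.5],[[0,0,3],0,-0.5]]'
python3 -m pendant '[[[0,0,-1],0,-0.5],[[0,0,-3],0,-0.5],[[0,0,-4],0,-0.5],[[0,0,-4],0,-0.5]]'
python3 -m pendant '[[[0,0,-1],0,-0.5],[[0,0,-2],0,-0.5],[[0,0,-2],0,-0.5]]'
```

```text
t: 14.5
tool_pos: [0.596, 0.0184, 0.0682]
orientation: [0.144, 0.99, 0.0, 0.002]
force: [1.3, -0.2, 8.2]
gripper_width: 0.0551
finger_force: 40.9
t: 14.9
tool_pos: [0.5956, 0.0184, 0.0702]
orientation: [0.144, 0.99, 0.0, 0.001]
force: [6.1, -0.5, -6.0]
gripper_width: 0.0552
finger_force: 39.9
t: 15.2
tool_pos: [0.5956, 0.0184, 0.0709]
orientation: [0.144, 0.99, 0.0, 0.001]
force: [9.8, -2.1, -15.6]
gripper_width: 0.0549
finger_force: 41.8
```

Pulling up is resisted with -15.6 N, so the pack is caught. I'll relax the pull, let go and lift.

```bash
python3 -m pendant '[[[0,0,4],0,-0.5],[[0,0,4],0,-0.5],[[0,0,4],0,1],[[0,0,4],0,1],[[0,0,4],0,1],[[0,0,4],0,1],[[0,0,4],0,1]]'
python3 -m pendant '[[[0,0,-15],0,1],[[0,0,-40],0,1],[[0,0,-80],0,1],[[0,0,-120],0,1],[[0,0,-160],0,1],[[0,0,-200],0,1],[[0,0,-200],0,1],[[0,0,-200],0,1]]'
python3 - <<'E'
from h import *
plan(.400,-.206,.27,153.1)
plan(.38,-.19,.27,153.1)
plan(.4525,-.229,.27,153.1)
E
```

```text
t: 15.9
tool_pos: [0.5938, 0.0184, 0.0687]
orientation: [0.144, 0.99, -0.0, -0.0]
force: [0.4, 0.4, -0.7]
gripper_width: 0.0856
finger_force: 0.0
t: 16.7
tool_pos: [0.5945, 0.0184, 0.2708]
orientation: [0.144, 0.99, 0.0, 0.001]
force: [-0.9, -0.2, -0.4]
gripper_width: 0.0854
finger_force: 0.0
shift [ 1.222e+02 -2.706e+02  2.000e-01] yaw 0.18 cur ang 163.39 tilt [ 3.1e-03  4.0e-04 -1.0e+00]
shift [ 1.46e+02 -2.61e+02  1.00e-01] yaw 0.18 cur ang 163.39 tilt [ 3.1e-03  4.0e-04 -1.0e+00]
shift [  65.4 -277.6    0.3] yaw 0.18 cur ang 163.39 tilt [ 3.1e-03  4.0e-04 -1.0e+00]
```

```bash
python3 -m pendant '[[[15,-50,0],0.06,1],[[25,-100,0],0.12,1],[[40,-150,0],0.18,1],[[50,-200,0],0.18,1],[[65,-250,0],0.18,1],[[65,-277,0],0.18,1],[[65,-277,0],0.18,1],[[65,-277,0],0.18,1]]'
python3 -m pendant '[[[0,0,0],0,1],[[0,0,0],0,1],[[0,0,0],0,1]]'
python3 - <<'E'
from h import *
plan(.4525,-.229,.05,153.1)
a=snap('wrist','w2')['frame']
cv2.imwrite('pics/w2b.png',cv2.resize(a[:,:,::-1],(800,600),interpolation=3))
g=cv2.imread('pics/w2.png'); h=cv2.cvtColor(g,cv2.COLOR_BGR2HSV); m=((h[...,1]<50)&(h[...,2]>110)).astype(np.uint8)
n,l,s,c=cv2.connectedComponentsWithStats(m); pu=proj('w2',[.4521,-.2289,.026]); print(pu*1.5625)
i=min((i for i in range(1,n) if s[i,4]>300),key=lambda i:np.hypot(*(c[i]-pu)))
ct=cv2.findContours((l==i).astype(np.uint8),0,1)[0][0][:,0]
print(cv2.minAreaRect(np.float32([at('w2',x,y,.026)[:2]*1000 for x,y in ct])))
E
```

```text
t: 17.5
tool_pos: [0.4517, -0.2285, 0.268]
orientation: [0.234, 0.972, 0.0, -0.001]
force: [0.7, 0.2, 0.2]
gripper_width: 0.0853
finger_force: 0.0
t: 17.8
tool_pos: [0.4532, -0.2272, 0.2686]
orientation: [0.232, 0.973, 0.0, -0.0]
force: [0.3, 0.0, -0.1]
gripper_width: 0.0852
finger_force: 0.0
shift [ -0.3  -1.9 218.6] yaw 0.002 cur ang 153.22 tilt [-4.e-04  5.e-04 -1.e+00]
[401.46413473 249.75447684]
((449.8851013183594, -231.42355346679688), (56.125370025634766, 99.24249267578125), 62.660362243652344)
```

View pics/w2b.png

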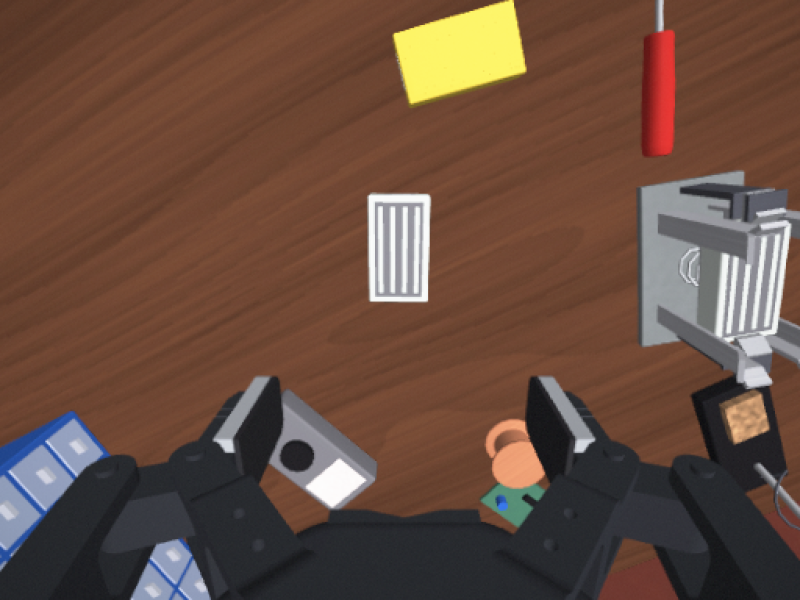

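The wrist view shows p2 at (400,248) with a clean fit of 99x56 mm. The first pack sits in the tower at (755,280) under the catches, and nothing else has moved. Descending on p2.

```bash
python3 - <<'E'
from h import *
plan(.4507,-.2305,.05,152.8)
E
python3 -m pendant '[[[0,-4,50],0.008,1],[[0,-4,100],0.008,1],[[0,-4,150],0.008,1],[[0,-4,190],0.008,1],[[0,-4,210],0.008,1],[[0,-4,218],0.008,1],[[0,-4,218],0.008,1],[[0,-4,218],0.008,1]]'
python3 - <<'E'
from h import *
plan(.4507,-.2305,.0055,152.8)
E
```

```text
shift [  0.7  -3.8 218.7] yaw 0.007 cur ang 153.19 tilt [-2.e-04  3.e-04 -1.e+00]
t: 18.65
tool_pos: [0.4518, -0.2324, 0.0518]
orientation: [0.236, 0.972, -0.0, 0.001]
force: [-0.9, 0.6, 0.4]
gripper_width: 0.0855
finger_force: 0.0
shift [ 1.9  1.2 46.3] yaw -0.003 cur ang 152.64 tilt [ 1.7e-03 -8.0e-04 -1.0e+00]
```

```bash
python3 -m pendant '[[[2,1,20],0,1],[[2,1,40],0,1],[[2,1,46],0,1],[[2,1,46],0,1],[[2,1,46],0,-0.5],[[2,1,46],0,-0.5],[[2,1,46],0,-0.5],[[2,1,46],0,-0.5]]' 35
python3 -m pendant '[[[0,0,0],0,-0.5],[[0,0,0],0,-0.5],[[0,0,0],0,-0.5],[[0,0,0],0,-0.5]]' 35
python3 -m pendant '[[[0,0,-10],0,-0.5],[[0,0,-40],0,-0.5],[[0,0,-80],0,-0.5],[[0,0,-120],0,-0.5],[[0,0,-160],0,-0.5],[[0,0,-200],0,-0.5],[[0,0,-240],0,-0.5],[[0,0,-262],0,-0.5]]'
python3 - <<'E'
from h import *
plan(.702,-.012,.27,163.5)
E
```

```text
t: 19.45
tool_pos: [0.4502, -0.2307, 0.006]
orientation: [0.237, 0.972, -0.0, 0.001]
force: [-0.7, -0.1, 5.9]
gripper_width: 0.0555
finger_force: 36.8
t: 19.85
tool_pos: [0.4502, -0.2307, 0.0061]
orientation: [0.237, 0.972, -0.0, 0.001]
force: [-0.7, 0.6, 6.0]
gripper_width: 0.0552
finger_force: 36.8
t: 20.65
tool_pos: [0.45, -0.2307, 0.2708]
orientation: [0.237, 0.972, -0.0, 0.002]
force: [0.6, 0.5, -2.4]
gripper_width: 0.0547
finger_force: 38.8
shift [-123.1  310.1    1.6] yaw -0.19 cur ang 152.61 tilt [ 0.0045 -0.0017 -1.    ]
```

```bash
python3 -m pendant '[[[-18,45,0],-0.05,-0.5],[[-36,90,0],-0.1,-0.5],[[-54,135,0],-0.15,-0.5],[[-72,180,0],-0.19,-0.5],[[-90,225,0],-0.19,-0.5],[[-108,270,0],-0.19,-0.5],[[-123,310,1],-0.19,-0.5],[[-123,310,1],-0.19,-0.5]]'
python3 -m pendant '[[[0,0,0],0,-0.5],[[0,0,0],0,-0.5],[[0,0,0],0,-0.5],[[0,0,0],0,-0.5]]'
python3 - <<'E'
from h import *
plan(.702,-.012,.27,163.5); print(r.observe()['tool_pos'])
a=snap('wrist','w3')['frame']
cv2.imwrite('pics/w3b.png',cv2.resize(a[:,:,::-1],(800,600),interpolation=3))
E
```

```text
t: 21.45
tool_pos: [0.7039, -0.003, 0.2647]
orientation: [0.139, 0.99, 0.003, 0.0]
force: [-0.4, 0.3, -3.8]
gripper_width: 0.0551
finger_force: 38.7
t: 21.85
tool_pos: [0.7008, -0.0129, 0.2665]
orientation: [0.144, 0.99, -0.0, 0.0]
force: [0.9, 0.2, -2.5]
gripper_width: 0.0552
finger_force: 38.7
shift [-0.9  1.2 -3.5] yaw -0.002 cur ang 163.4 tilt [ 2.e-04 -3.e-04 -1.e+00]
[ 0.70077362 -0.01289226  0.26649184]
```

View pics/w3b.png

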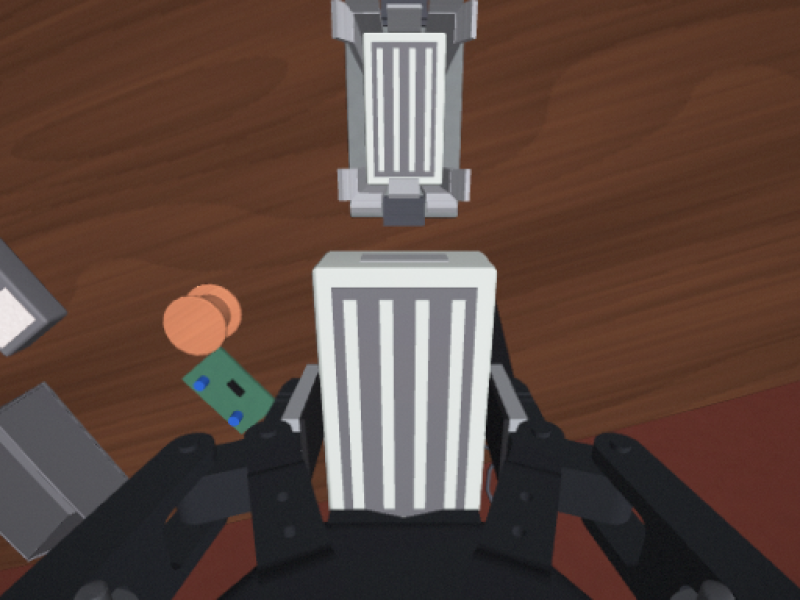

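The second pack sits about 3 mm further back in the grip: its front edge is at v=268, against 258 for the first. I'll compute the offset the same way as before.

```bash
python3 - <<'E'
from h import *
def cen(f,vl,vr,z,ang):
    q=lambda u,v:at(f,(u+.5)/1.5625-.5,(v+.5)/1.5625-.5,z)[:2]*1000
    t=np.radians(ang); a,b=q(314,vl),q(496,vr); print('edge',np.degrees(np.arctan2(*(b-a)[::-1])).round(2)); return ((a+b)/2-50*np.array([np.cos(t),np.sin(t)]))
c1=cen('w1',259,258,.283,163.83)-[701.1,-8.75]; c2=cen('w3',268,268,.283,163.4)-[700.8,-12.9]
print(c1,c2); tgt=np.array([595.5,18.3])+c1-c2; print(tgt)
plan(tgt[0]/1e3,tgt[1]/1e3,.165,163.4)
E
```

```text
edge 73.99
edge 73.39
[-0.48387013  0.77148061] [ 2.15433802 -0.24826716]
[592.86179184  19.31974778]
shift [112.7  -0.2 101.4] yaw 0.0 cur ang 163.42 tilt [ 2.e-04 -1.e-04 -1.e+00]
```

```bash
python3 -m pendant '[[[40,0,0],0,-0.5],[[80,0,30],0,-0.5],[[112.5,0,60],0,-0.5],[[112.5,0,85],0,-0.5],[[112.5,0,95],0,-0.5],[[112.5,0,95],0,-0.5],[[112.5,0,95],0,-0.5],[[112.5,0,95],0,-0.5]]'
python3 -m pendant '[[[0,0,0],0,-0.5],[[0,0,0],0,-0.5]]'
python3 - <<'E'
from h import *
plan(.5929,.0193,.155,163.4)
E
```

```text
t: 22.7
tool_pos: [0.5951, 0.02, 0.1722]
orientation: [0.144, 0.99, 0.0, 0.002]
force: [0.4, -0.5, -2.1]
gripper_width: 0.0551
finger_force: 38.7
t: 22.9
tool_pos: [0.594, 0.0203, 0.1715]
orientation: [0.143, 0.99, 0.0, 0.001]
force: [0.2, 0.1, -1.8]
gripper_width: 0.0554
finger_force: 38.7
shift [ 0.8 -1.3 16.5] yaw 0.002 cur ang 163.5 tilt [ 1.3e-03  1.0e-04 -1.0e+00]
```

```bash
python3 -m pendant '[[[0.8,-1.2,5],0,-0.5],[[0.8,-1.2,11],0,-0.5],[[0.8,-1.2,16],0,-0.5],[[0.8,-1.2,16],0,-0.5],[[0.8,-1.2,16],0,-0.5]]'
python3 -m pendant '[[[0,0,4],0,-0.5],[[0,0,8],0,-0.5],[[0,0,12],0,-0.5],[[0,0,12],0,-0.5]]'
python3 -m pendant '[[[0,0,4],0,-0.5],[[0,0,8],0,-0.5],[[0,0,12],0,-0.5],[[0,0,12],0,-0.5]]'
python3 -m pendant '[[[0,0,4],0,-0.5],[[0,0,8],0,-0.5],[[0,0,10],0,-0.5],[[0,0,10],0,-0.5]]'
```

```text
t: 23.4
tool_pos: [0.5922, 0.0195, 0.1545]
orientation: [0.143, 0.99, -0.0, -0.0]
force: [-0.7, 0.3, -2.0]
gripper_width: 0.0551
finger_force: 38.7
t: 23.8
tool_pos: [0.5918, 0.0195, 0.1421]
orientation: [0.143, 0.99, -0.0, -0.001]
force: [-0.7, 0.3, -1.8]
gripper_width: 0.0551
finger_force: 38.7
t: 24.2
tool_pos: [0.5918, 0.0195, 0.1301]
orientation: [0.143, 0.99, -0.0, -0.001]
force: [-0.9, 0.4, -2.1]
gripper_width: 0.0555
finger_force: 38.7
t: 24.6
tool_pos: [0.5921, 0.0194, 0.1204]
orientation: [0.143, 0.99, -0.0, -0.0]
force: [-0.2, -0.8, -3.2]
gripper_width: 0.0551
finger_force: 38.7
```

```bash
python3 -m pendant '[[[0,0,4],0,-0.5],[[0,0,8],0,-0.5],[[0,0,10],0,-0.5],[[0,0,10],0,-0.5]]'
python3 -m pendant '[[[0,0,2],0,-0.5],[[0,0,4],0,-0.5],[[0,0,6],0,-0.5],[[0,0,6],0,-0.5]]'
python3 -m pendant '[[[0,0,1],0,-0.5],[[0,0,2],0,-0.5],[[0,0,3],0,-0.5],[[0,0,3],0,-0.5]]'
python3 -m pendant '[[[0,0,1],0,-0.5],[[0,0,2],0,-0.5],[[0,0,3],0,-0.5],[[0,0,3],0,-0.5]]'
```

```text
t: 25.0
tool_pos: [0.592, 0.0195, 0.1104]
orientation: [0.143, 0.99, -0.0, -0.0]
force: [0.3, 0.2, -2.6]
gripper_width: 0.0552
finger_force: 38.7
t: 25.4
tool_pos: [0.5921, 0.0195, 0.1046]
orientation: [0.143, 0.99, -0.0, -0.0]
force: [-0.1, 0.2, -2.1]
gripper_width: 0.0551
finger_force: 38.7
t: 25.8
tool_pos: [0.5921, 0.0196, 0.1022]
orientation: [0.143, 0.99, 0.0, -0.0]
force: [-2.2, 0.5, 1.8]
gripper_width: 0.0551
finger_force: 39.4
t: 26.2
tool_pos: [0.593, 0.0195, 0.0999]
orientation: [0.143, 0.99, 0.0, 0.001]
force: [-4.2, 0.9, 8.5]
gripper_width: 0.0552
finger_force: 40.0
```

```bash
python3 -m pendant '[[[1,0,1],0,-0.5],[[1,0,2],0,-0.5],[[1,0,3],0,-0.5],[[1,0,3],0,-0.5]]' 50
python3 -m pendant '[[[0,0,1],0,-0.5],[[0,0,2],0,-0.5],[[0,0,3],0,-0.5],[[0,0,3],0,-0.5]]'
python3 -m pendant '[[[0,0,1],0,-0.5],[[0,0,2],0,-0.5],[[0,0,3],0,-0.5],[[0,0,3],0,-0.5]]'
```

```text
t: 26.6
tool_pos: [0.594, 0.0194, 0.0987]
orientation: [0.144, 0.99, 0.0, 0.003]
force: [-4.5, -0.1, 17.7]
gripper_width: 0.0547
finger_force: 53.3
t: 27.0
tool_pos: [0.5934, 0.0197, 0.0953]
orientation: [0.144, 0.99, 0.0, 0.002]
force: [-2.0, -1.0, 13.3]
gripper_width: 0.0549
finger_force: 53.5
t: 27.4
tool_pos: [0.5932, 0.0197, 0.0911]
orientation: [0.144, 0.99, 0.0, 0.002]
force: [-0.3, -0.2, 7.1]
gripper_width: 0.0548
finger_force: 55.0
```

```bash
python3 -m pendant '[[[0,0,1],0,-0.5],[[0,0,2],0,-0.5],[[0,0,4],0,-0.5],[[0,0,4],0,-0.5]]'
python3 -m pendant '[[[0,0,1],0,-0.5],[[0,0,2],0,-0.5],[[0,0,4],0,-0.5],[[0,0,4],0,-0.5]]'
python3 -m pendant '[[[0,0,1],0,-0.5],[[0,0,2],0,-0.5],[[0,0,4],0,-0.5],[[0,0,4],0,-0.5]]'
python3 -m pendant '[[[0,0,1],0,-0.5],[[0,0,2],0,-0.5],[[0,0,3],0,-0.5],[[0,0,3],0,-0.5]]'
```

```text
t: 27.8
tool_pos: [0.5932, 0.0197, 0.087]
orientation: [0.144, 0.99, 0.0, 0.002]
force: [-0.1, 0.3, 8.3]
gripper_width: 0.0548
finger_force: 55.0
t: 28.2
tool_pos: [0.5932, 0.0197, 0.0832]
orientation: [0.144, 0.99, 0.0, 0.002]
force: [-0.1, -0.3, 8.6]
gripper_width: 0.0548
finger_force: 55.1
t: 28.6
tool_pos: [0.5932, 0.0198, 0.0793]
orientation: [0.144, 0.99, 0.0, 0.002]
force: [-0.4, -0.5, 10.3]
gripper_width: 0.0546
finger_force: 55.3
t: 29.0
tool_pos: [0.5933, 0.0197, 0.0765]
orientation: [0.144, 0.99, 0.0, 0.002]
force: [-0.5, 0.4, 10.4]
gripper_width: 0.0549
finger_force: 55.4
```

```bash
python3 -m pendant '[[[0,0,1],0,-0.5],[[0,0,2],0,-0.5],[[0,0,2],0,-0.5]]'
python3 -m pendant '[[[0,0,1],0,-0.5],[[0,0,2],0,-0.5],[[0,0,2],0,-0.5]]'
python3 -m pendant '[[[0,0,1],0,-0.5],[[0,0,1],0,-0.5]]'
python3 -m pendant '[[[0,0,1],0,-0.5],[[0,0,1],0,-0.5]]'
```

```text
t: 29.3
tool_pos: [0.5933, 0.0197, 0.0746]
orientation: [0.144, 0.99, 0.0, 0.002]
force: [-0.2, 0.9, 12.3]
gripper_width: 0.0547
finger_force: 55.5
t: 29.6
tool_pos: [0.5932, 0.0197, 0.0726]
orientation: [0.144, 0.99, 0.0, 0.002]
force: [-1.1, -0.3, 12.5]
gripper_width: 0.0552
finger_force: 55.6
t: 29.8
tool_pos: [0.5933, 0.0197, 0.0717]
orientation: [0.144, 0.99, 0.0, 0.002]
force: [-0.8, -0.3, 13.0]
gripper_width: 0.0544
finger_force: 55.6
t: 30.0
tool_pos: [0.5933, 0.0197, 0.0707]
orientation: [0.144, 0.99, 0.0, 0.002]
force: [-1.1, 0.1, 12.2]
gripper_width: 0.0548
finger_force: 55.6
```

```bash
python3 -m pendant '[[[0,0,1],0,-0.5],[[0,0,1],0,-0.5]]'
python3 -m pendant '[[[0,0,1],0,-0.5],[[0,0,1],0,-0.5]]'
python3 -m pendant '[[[0,0,1],0,-0.5],[[0,0,1],0,-0.5]]'
```

```text
t: 30.2
tool_pos: [0.5933, 0.0197, 0.0698]
orientation: [0.144, 0.99, 0.0, 0.002]
force: [-1.3, -0.1, 12.6]
gripper_width: 0.0549
finger_force: 55.7
t: 30.4
tool_pos: [0.5933, 0.0197, 0.0688]
orientation: [0.144, 0.99, 0.0, 0.002]
force: [-1.0, -0.2, 13.1]
gripper_width: 0.0549
finger_force: 55.7
t: 30.6
tool_pos: [0.5932, 0.0197, 0.0678]
orientation: [0.144, 0.99, 0.0, 0.002]
force: [-1.5, 0.4, 13.2]
gripper_width: 0.0547
finger_force: 55.8
```

```bash
python3 -m pendant '[[[0,0,1],0,-0.5],[[0,0,1],0,-0.5]]'
python3 -m pendant '[[[0,0,-1],0,-0.5],[[0,0,-2],0,-0.5],[[0,0,-2],0,-0.5]]'
python3 -m pendant '[[[0,0,-1],0,-0.5],[[0,0,-2],0,-0.5],[[0,0,-2],0,-0.5]]'
```

```text
t: 30.8
tool_pos: [0.5931, 0.0198, 0.0667]
orientation: [0.143, 0.99, 0.0, 0.002]
force: [-1.4, 0.1, 12.9]
gripper_width: 0.0551
finger_force: 55.6
t: 31.1
tool_pos: [0.5928, 0.0199, 0.0676]
orientation: [0.143, 0.99, 0.0, 0.001]
force: [-0.1, -0.1, 7.1]
gripper_width: 0.055
finger_force: 54.7
t: 31.4
tool_pos: [0.5923, 0.02, 0.0683]
orientation: [0.143, 0.99, 0.0, 0.001]
force: [4.2, 0.3, -6.1]
gripper_width: 0.055
finger_force: 54.7
```

Held against pull again, so it's caught. I'll relax, release and lift.

```bash
python3 -m pendant '[[[0,0,2],0,-0.5],[[0,0,2],0,-0.5],[[0,0,2],0,1],[[0,0,2],0,1],[[0,0,2],0,1],[[0,0,2],0,1],[[0,0,2],0,1]]'
python3 -m pendant '[[[0,0,-15],0,1],[[0,0,-40],0,1],[[0,0,-80],0,1],[[0,0,-120],0,1],[[-40,0,-160],0,1],[[-80,0,-200],0,1],[[-110,0,-200],0,1],[[-110,0,-200],0,1]]'
python3 -m pendant '[[[0,0,0],0,1],[[0,0,0],0,1],[[0,0,0],0,1]]'
python3 - <<'E'
from h import *
from scipy.optimize import least_squares
a=snap('wrist','w4')['frame']; b=snap('scene','sc4')['frame']
x=cv2.resize(a[:160,190:330,::-1],(420,480),interpolation=3); y=cv2.resize(b[170:275,200:300,::-1],(380,480) if 0 else (380,399),interpolation=3)
y=cv2.copyMakeBorder(y,0,81,0,0,0); cv2.imwrite('pics/fin.png',np.hstack([x,y]))
E
```

```text
t: 32.1
tool_pos: [0.591, 0.0197, 0.0667]
orientation: [0.143, 0.99, -0.0, -0.0]
force: [0.5, 0.3, 1.0]
gripper_width: 0.0854
finger_force: 0.0
t: 32.9
tool_pos: [0.7017, -0.0142, 0.2702]
orientation: [0.145, 0.989, -0.0, 0.005]
force: [-0.6, -1.1, -0.9]
gripper_width: 0.085
finger_force: 0.0
t: 33.2
tool_pos: [0.6955, -0.0107, 0.2665]
orientation: [0.143, 0.99, 0.0, -0.001]
force: [-0.4, 0.1, -0.8]
gripper_width: 0.0851
finger_force: 0.0
```

View pics/fin.png

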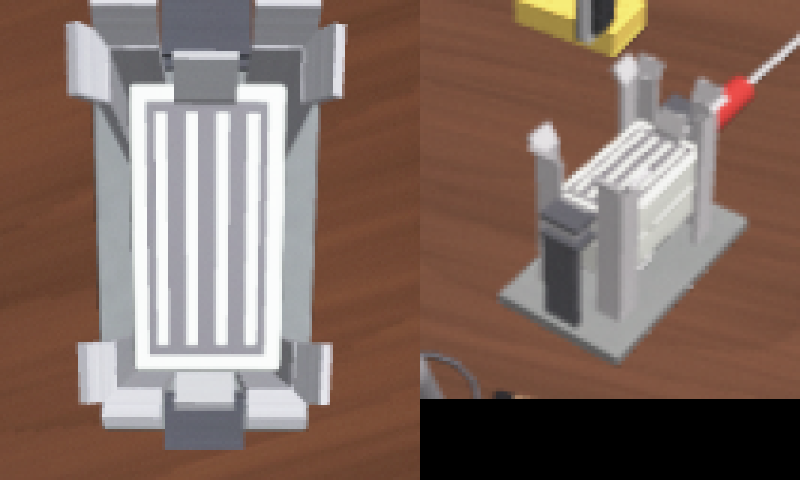

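The far catch covers the pack's rim, but the near one (at about (205,372)) seems only to abut the pack's edge, so that end may not be caught. I'll check the tilt numerically.

```bash
python3 - <<'E'
from h import *
from scipy.optimize import least_squares
def fit(f,obs,hx=.05,hy=.028):
    def F(p):
        t=np.radians(p[2]); R=np.array([[np.cos(t),-np.sin(t)],[np.sin(t),np.cos(t)]])
        return (np.array([proj(f,[*(p[:2]+R@np.array([x,y])),p[3]+p[4]*x]) for x,y in((-hx,-hy),(-hx,hy),(hx,hy),(hx,-hy))])-obs).ravel()
    s=least_squares(F,[.594,.02,-16.4,.09,0],x_scale=[.01,.01,1,.01,.1]);t=np.radians(s.x[2]);d=(s.x[:2]-[.5943,.0192])*1000
    print(f,s.x.round(4),'along tower x',(d@[np.cos(t),np.sin(t)]).round(1),'res',np.abs(s.fun).max().round(2))
fit('w4',[(190+x/3-.33,y/3-.33) for x,y in((130,85),(286,85),(279,369),(138,369))])
c=lambda x,y:(x/4+200-.375,y/4-.375)
fit('w1',[c(131,119),c(313,119),c(307,464),c(137,464)],.046,.025)
fit('w3',[((x+.5)/1.5625-.5,(y+.5)/1.5625-.5) for x,y in((364,33),(446,33),(441,183),(368,183))])
t=np.radians(-16.46)
for nm,px,z in(('tip+',.044,.092+.0),('tip+',.044,.102),('tip-',-.044,.092),('end+',.05,.092),('end-',-.05,.092)):
    p=proj('w4',[.5943+np.cos(t)*px,.0192+np.sin(t)*px,z]); print(nm,z,((p-[190,0]+.33)*3).round(1))
a=cv2.imread('pics/w3.png')[0:150,200:320]; b=cv2.imread('pics/w4.png')[0:150,195:315]
cv2.imwrite('pics/cmp.png',cv2.resize(np.hstack([a,b]),(800,500),interpolation=3))
E
```

```text
w4 [  0.5938   0.0201 -16.3611   0.079   -0.053 ] along tower x -0.7 res 0.13
w1 [  0.5941   0.0192 -16.4426   0.0771   0.0317] along tower x -0.2 res 0.1
w3 [  0.5934   0.0197 -16.7461   0.0775  -0.1066] along tower x -1.0 res 0.18
tip+ 0.092 [206.4 357.3]
tip+ 0.102 [206.4 358.8]
tip- 0.092 [206.3  98.4]
end+ 0.092 [206.4 373.6]
end- 0.092 [206.3  79.3]
```

View pics/cmp.png

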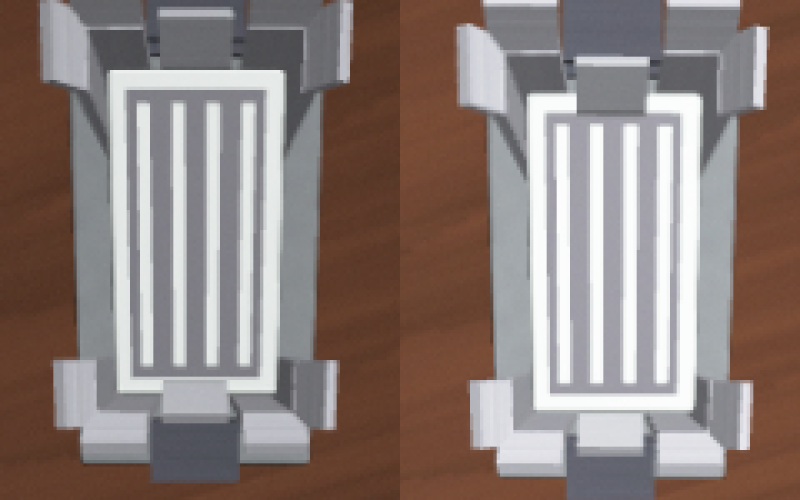

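The catch at the tower's far (+x) end hasn't snapped over: its tip sits about 6 mm aside, against the pack's end face. I'll press that end down with closed fingers at about +28 mm along the tower's x.

```bash
python3 - <<'E'
from h import *
plan(.6211,.0113,.15,163.5)
E
```

```text
shift [7.800e+01 1.000e-01 1.168e+02] yaw 0.001 cur ang 163.54 tilt [-1.1e-03  3.0e-04 -1.0e+00]
```

```bash
python3 -m pendant '[[[40,0,0],0,-1],[[78,0,20],0,-1],[[78,0,60],0,-1],[[78,0,100],0,-1],[[78,0,117],0,-1],[[78,0,117],0,-1],[[78,0,117],0,-1],[[78,0,117],0,-1]]' 30
python3 -m pendant '[[[0,0,10],0,-1],[[0,0,20],0,-1],[[0,0,30],0,-1],[[0,0,35],0,-1],[[0,0,35],0,-1]]'
python3 -m pendant '[[[0,0,3],0,-1],[[0,0,6],0,-1],[[0,0,6],0,-1]]'
```

```text
t: 34.1
tool_pos: [0.6232, 0.0107, 0.1515]
orientation: [0.143, 0.99, 0.0, 0.001]
force: [-0.3, 0.6, 1.2]
gripper_width: -0.0001
finger_force: 0.0
t: 34.6
tool_pos: [0.6212, 0.0106, 0.1135]
orientation: [0.143, 0.99, -0.0, -0.001]
force: [-0.3, -0.3, 0.8]
gripper_width: 0.0005
finger_force: 0.0
t: 34.9
tool_pos: [0.6219, 0.0107, 0.1086]
orientation: [0.143, 0.99, -0.0, -0.0]
force: [0.5, -0.3, 0.2]
gripper_width: -0.0005
finger_force: 0.0
```

```bash
python3 -m pendant '[[[0,0,3],0,-1],[[0,0,6],0,-1],[[0,0,6],0,-1]]'
python3 -m pendant '[[[0,0,2],0,-1],[[0,0,4],0,-1],[[0,0,4],0,-1]]'
python3 -m pendant '[[[0,0,1],0,-1],[[0,0,3],0,-1],[[0,0,3],0,-1]]'
```

```text
t: 35.2
tool_pos: [0.6217, 0.0107, 0.1024]
orientation: [0.143, 0.99, -0.0, -0.0]
force: [0.5, -0.2, 0.1]
gripper_width: 0.0001
finger_force: 0.0
t: 35.5
tool_pos: [0.6218, 0.0107, 0.0985]
orientation: [0.143, 0.99, -0.0, -0.0]
force: [0.1, 0.1, -0.2]
gripper_width: 0.0001
finger_force: 0.0
t: 35.8
tool_pos: [0.6219, 0.0106, 0.0956]
orientation: [0.143, 0.99, -0.0, -0.0]
force: [-0.5, 0.1, 0.2]
gripper_width: -0.0
finger_force: 0.0
```

```bash
python3 -m pendant '[[[0,0,1],0,-1],[[0,0,3],0,-1],[[0,0,3],0,-1]]'
python3 -m pendant '[[[0,0,1],0,-1],[[0,0,2],0,-1],[[0,0,2],0,-1]]'
python3 -m pendant '[[[0,0,1],0,-1],[[0,0,2],0,-1],[[0,0,2],0,-1]]'
```

```text
t: 36.1
tool_pos: [0.6218, 0.0107, 0.0926]
orientation: [0.143, 0.99, -0.0, -0.0]
force: [-0.5, 0.3, 1.0]
gripper_width: 0.0001
finger_force: 0.0
t: 36.4
tool_pos: [0.622, 0.0107, 0.0907]
orientation: [0.143, 0.99, -0.0, -0.0]
force: [-0.0, 0.3, -0.1]
gripper_width: -0.0001
finger_force: 0.0
t: 36.7
tool_pos: [0.6222, 0.0107, 0.0889]
orientation: [0.143, 0.99, 0.0, 0.0]
force: [-0.6, 0.7, 0.7]
gripper_width: -0.0002
finger_force: 0.1
```

```bash
python3 -m pendant '[[[0,0,1],0,-1],[[0,0,1],0,-1]]'
python3 -m pendant '[[[0,0,1],0,-1],[[0,0,1],0,-1]]'
python3 -m pendant '[[[0,0,1],0,-1],[[0,0,1],0,-1]]'
```

```text
t: 36.9
tool_pos: [0.6225, 0.0106, 0.0883]
orientation: [0.143, 0.99, 0.0, 0.0]
force: [0.4, 0.3, 3.2]
gripper_width: 0.0001
finger_force: 1.5
t: 37.1
tool_pos: [0.6228, 0.0105, 0.0877]
orientation: [0.143, 0.99, 0.0, 0.001]
force: [-0.1, 0.7, 5.9]
gripper_width: -0.0003
finger_force: 3.0
t: 37.3
tool_pos: [0.6232, 0.0104, 0.0871]
orientation: [0.144, 0.99, 0.0, 0.001]
force: [-0.4, 0.6, 8.9]
gripper_width: 0.0001
finger_force: 4.1
```

```bash
python3 -m pendant '[[[0,0,1],0,-1],[[0,0,1],0,-1]]'
python3 -m pendant '[[[0,0,1],0,-1],[[0,0,1],0,-1]]'
python3 -m pendant '[[[0,0,1],0,-1],[[0,0,1],0,-1]]'
python3 -m pendant '[[[0,0,1],0,-1],[[0,0,1],0,-1]]'
```

```text
t: 37.5
tool_pos: [0.6238, 0.0103, 0.0864]
orientation: [0.144, 0.99, 0.0, 0.002]
force: [0.6, -0.8, 7.4]
gripper_width: 0.0002
finger_force: 4.5
t: 37.7
tool_pos: [0.6242, 0.0102, 0.0858]
orientation: [0.144, 0.99, 0.0, 0.002]
force: [-0.1, -0.4, 11.8]
gripper_width: 0.0001
finger_force: 5.7
t: 37.9
tool_pos: [0.6243, 0.0102, 0.085]
orientation: [0.144, 0.99, 0.0, 0.002]
force: [-0.3, -1.3, 12.1]
gripper_width: -0.0001
finger_force: 6.1
t: 38.1
tool_pos: [0.6243, 0.0102, 0.084]
orientation: [0.144, 0.99, 0.0, 0.002]
force: [-0.2, -0.2, 12.8]
gripper_width: 0.0
finger_force: 6.2
```

```bash
python3 -m pendant '[[[0,0,1],0,-1],[[0,0,1],0,-1]]'
python3 -m pendant '[[[0,0,1],0,-1],[[0,0,1],0,-1]]'
python3 -m pendant '[[[0,0,-3],0,-1],[[0,0,-5],0,-1],[[0,0,-5],0,-1]]'
```

```text
t: 38.3
tool_pos: [0.6244, 0.0102, 0.0832]
orientation: [0.144, 0.99, 0.0, 0.003]
force: [0.5, -0.6, 14.4]
gripper_width: -0.0002
finger_force: 6.9
t: 38.5
tool_pos: [0.6247, 0.0102, 0.0828]
orientation: [0.144, 0.99, 0.0, 0.003]
force: [-1.4, -1.5, 16.4]
gripper_width: -0.0002
finger_force: 8.6
t: 38.8
tool_pos: [0.6237, 0.0104, 0.0864]
orientation: [0.143, 0.99, 0.0, 0.002]
force: [0.4, -0.6, 7.5]
gripper_width: -0.0001
finger_force: 4.0
```

```bash
python3 -m pendant '[[[0,0,-1],0,-1],[[0,0,-1],0,-1]]'
python3 -m pendant '[[[0,0,-1],0,-1],[[0,0,-1],0,-1]]'
python3 -m pendant '[[[0,0,-1],0,-1],[[0,0,-2],0,-1],[[0,0,-2],0,-1]]'
```

```text
t: 39.0
tool_pos: [0.623, 0.0105, 0.0866]
orientation: [0.143, 0.99, 0.0, 0.001]
force: [-0.3, -0.3, 6.7]
gripper_width: 0.0
finger_force: 3.3
t: 39.2
tool_pos: [0.6218, 0.0107, 0.0867]
orientation: [0.143, 0.99, -0.0, -0.0]
force: [-0.1, 0.4, 2.8]
gripper_width: -0.0001
finger_force: 1.6
t: 39.5
tool_pos: [0.6218, 0.0107, 0.0886]
orientation: [0.143, 0.99, -0.0, -0.0]
force: [-0.1, -0.1, 0.4]
gripper_width: 0.0002
finger_force: 0.0
```

The pack's +x end now stays 2 mm lower (contact vanishes at 0.0868, was 0.0889), so it has snapped. Before, the tilt was only about 0.03 rad. I'll back off and check the catch tips numerically against the earlier picture.

```bash
python3 -m pendant '[[[0,0,-40],0,-1],[[0,0,-80],0,-1],[[0,0,-120],0,-1],[[0,0,-150],0,-1],[[-40,0,-178],0,-1],[[-77,0,-178],0,-1],[[-77,0,-178],0,-1],[[-77,0,-178],0,-1]]'
python3 -m pendant '[[[0,0,0],0,-1],[[0,0,0],0,-1],[[0,0,0],0,-1]]'
python3 - <<'E'
from h import *
snap('wrist','w5'); t=np.radians(-16.46)
for f in('w4','w5'):
    g=cv2.cvtColor(cv2.imread('pics/'+f+'.png'),6).astype(float)
    for nm,xs,s in(('front',range(38,60,1),1),('rear',range(38,60,1),-1)):
        for off in(0,.018):   # on the catch centre line; and beside the catch on the pack rim
            v=[]
            for x in xs:
                u=proj(f,[.5943+np.cos(t)*x*s/1e3-np.sin(t)*off,.0192+np.sin(t)*x*s/1e3+np.cos(t)*off,.09])
                v.append(int(cv2.getRectSubPix(g.astype(np.float32),(1,1),(float(u[0]),float(u[1])))[0,0]))
            print(f,nm,off,v)
E
```

```text
t: 40.3
tool_pos: [0.6954, -0.0114, 0.2656]
orientation: [0.144, 0.99, -0.0, -0.001]
force: [-0.7, 0.6, -0.1]
gripper_width: -0.0001
finger_force: 0.0
t: 40.6
tool_pos: [0.6952, -0.0107, 0.2669]
orientation: [0.143, 0.99, 0.0, -0.0]
force: [0.8, -0.5, 0.7]
gripper_width: -0.0001
finger_force: 0.0
w4 front 0 [159, 159, 159, 158, 157, 205, 240, 250, 251, 248, 223, 180, 217, 220, 219, 219, 220, 220, 221, 221, 219, 219]
w4 front 0.018 [232, 213, 170, 159, 159, 206, 241, 251, 252, 249, 225, 174, 161, 160, 161, 162, 161, 171, 200, 227, 225, 225]
w4 rear 0 [162, 162, 162, 161, 156, 120, 110, 130, 130, 129, 129, 129, 129, 130, 130, 129, 128, 130, 130, 186, 217, 213]
w4 rear 0.018 [243, 243, 193, 165, 164, 178, 233, 252, 252, 251, 244, 193, 115, 97, 97, 96, 96, 96, 95, 97, 96, 96]
w5 front 0 [159, 157, 157, 158, 157, 157, 167, 197, 220, 222, 222, 222, 222, 222, 222, 222, 223, 216, 191, 160, 155, 131]
w5 front 0.018 [237, 237, 236, 194, 165, 158, 178, 223, 250, 252, 251, 242, 200, 169, 163, 164, 164, 174, 200, 229, 229, 227]
w5 rear 0 [163, 163, 162, 162, 182, 221, 118, 130, 131, 131, 131, 131, 132, 132, 132, 132, 131, 131, 133, 168, 215, 217]
w5 rear 0.018 [223, 174, 164, 164, 204, 252, 252, 252, 251, 235, 164, 99, 98, 98, 98, 97, 97, 98, 98, 98, 98, 98]
```

Both catches now overlap the pack: the front tip is at about 45 mm with the rim out to 50 mm, and the rear tip is at 44 mm with the rim out to 48 mm. Handing in.

```bash
python3 -c "
from station import r
print(r.sign_off())"
```

```text
the job is handed in; nothing more can be done
None
```

Both packs are in the tower with the two side catches over the top one, and I handed the job in at about 41 s without seeing a verdict; the first pack, while alone, was caught at only one end and slightly tilted (not measured well), so the on-the-way check is less certain.

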